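Nest the emptied parts cups

TASK

The red, the blue and the yellow parts cup are empty: nest them into one upright stack on the round cork coaster. The yellow cup stays at the bottom; first take the red cup out of the sloping rack and lower it into the yellow one, then lower the blue one into the red, each fully home with its shoulder on the rim below and let go, never dropped in. Leave the full grey cup in the rack and the other things on the bench where they are.

Things in the scene. Friction and masses are not known exactly. Their poses are not given: they have to be found in the camera images.
- cup_yellow_mid (a point): Yellow plastic parts cup, upright on the coaster: hollow stepped cup open at the top, 68 mm tall, 45 g. Outside it tapers from 36 mm diameter at the base to 49 mm at 40 mm up, steps out in a flat shoulder to 60 mm, and rises as an upright collar to 68 mm; mouth 55 mm wide, wall 2.5 mm. Point on its axis, half-way up (34 mm above the base); z runs up the axis out of the mouth.
- cup_red_mid (a point): Red plastic parts cup, same shape, size, point and axes as the yellow one. It hangs in one of the two round holes of the sloping rack, its shoulder on the plate, so it leans 35 degrees with its mouth towards the rack's front; only its 28 mm collar stands out above the plate, and it comes out along its own axis.
- cup_blue_mid (a point): Blue plastic parts cup, same shape, size, point and axes as the yellow one, standing upright on the bench. A cup fully home in another stands 27 to 28 mm higher than it: the tapered part goes 40 mm into the lower mouth, the shoulder rests on the lower rim and the 28 mm collar stays free above.
- cup_full_mid (a point): Grey parts cup full of small components, 150 g, same shape and point, in the other hole of the rack: to be left alone.
- presenter: Fixed sloping rack: aluminium plate 80 x 215 mm and 5 mm thick on bent-wire legs, tilted 35 degrees towards its front. Origin on the bench under the plate's middle; -x is its front (low edge, about 30 mm up; high edge about 78 mm), y along the plate. The two holes are 52 mm wide, at y = +52 and -52 mm, the plate's top face being 55 mm above the bench there; the hole axes lean 35 degrees from vertical towards -x.
- coaster: Fixed round cork coaster, 110 mm in diameter, 4 mm thick; origin at the centre of its underside, on the bench.
- board_mid (a point): Red circuit board 85 x 60 mm standing on four potentiometers, 24 mm tall; point at its centre.
- pot_a: Loose small potentiometer 12 mm wide, 24 mm tall, shaft up; origin under it.
- knob_a: Loose black knob, 18 mm wide, 14 mm tall; origin under it.
- screwdriver_grip (a point): Screwdriver with orange handle, 160 mm long, 26 mm thick, lying on the bench; point in the handle.
- wool_tin_mid (a point): Open black tip-cleaning tin 90 x 90 x 35 mm with brass wool; point at its centre.
- drink_mid (a point): Lidded white drinks cup with a dark red band, 92 mm wide, 118 mm tall; point at its centre.
There are look-alikes about, which are no part of the job. Leave any green or turquoise look-alike of the part that bears cup_red_mid alone.

How it is judged:
By the outcome, as a careful person would: the job done as asked, in the order asked, and still so for the second after the job is handed in, with the robot touching nothing.
It also fails if it takes over 58 s, if anything falls off the work surface, if the arm or the gripper's body presses on something with over 40 N, if the wrist force passes 120 N, or if a joint passes its speed limit or range.

ROBOT

A 6-joint arm with a two-finger parallel gripper is mounted at the origin on the work surface. World frame = base frame: x ahead of the robot, y to its left, z up, the work surface at z = 0. Lengths are in mm, angles in degrees, forces in N, time in s.
With the tool pointing down it reaches from about 350 to 925 mm from the base axis. Payload 6.4 kg.
Tool frame: the origin (TCP) lies between the finger pads; the fingertips stand 19 mm ahead of it and the grasp point (between the pads) is the TCP; z points along the fingers, x is the direction in which the jaws open and shut, and the axes are right-handed (so a half turn about z gives the same grasp; the last joint's range is limited). The gripper opens to 85 mm and grips with 20 to 120 N. Pads are 22 mm wide; open, the fingers measure 114 mm over their backs; the gripper's body (76 mm by 85 mm) begins 54 mm behind the grasp point. The pads swing forward as they close: fully open they stand 13 mm farther back than shut.
Start: joints at [-79.532, 14.043, 89.255, -0, 76.702, -9.975], TCP at [227.036, -609.072, 250.29] pointing down, gripper open.
Joint ranges: [-179.41, 179.41], [-58.25, 129.5], [7.25, 145.43], [-54.29, 234.29], [11.92, 165.04], [-157.13, 157.13]. Speed limits (degrees/s): [147.25, 147.25, 180, 180, 180, 180].

INTERFACE

Orientations are given as a 3x3 rotation matrix whose columns are the frame's x, y, z axes.
In Python, from cell import telemetry, eyes, job_done gives the robot as it stands.
- The arm moves only by the tool send_rows, never from a script. Its argument "commands" is a list of rows, each a list of 7 numbers: the gripper command: -1 is fully open, 1 is shut, values between are in proportion, then the shift along the world's x, y, z in m, then the turn, a rotation vector about the world's x, y, z in rad. A call has exactly 10 rows; each row is the pose to reach, as a shift and turn from the pose commanded when the call began; what a row does not reach only later rows make up. A row lasts 1/8 s, in which the tool goes at most 62.5 mm and 10.7 degrees, less where a joint would pass 70% of its speed; a pose out of reach is approached as far as the arm can. A call with a gripper value outside its range is refused whole. The fingers move at their own pace and stop on an object; the grip force is fixed at half the most. Time passes only in rows, so rows that repeat a pose let the fingers close, or fill a call up. It gives the time, the measured TCP pose, the force and the opening at its end, in the units of the state.
- telemetry.get_obs(): the state, without advancing time (a new reading comes with each control period).
- eyes.camera(name): name is "scene" or "top" or "wrist"; returns (picture, depth): 384x512x3 uint8, red, green, blue; 384x512 float32, mm along the optical axis (not along the pixel's ray), 0 where there is no reading.
- eyes.camera_info(name): a dict with "fx", "fy", "cx", "cy" (pixels), "k1" (the pictures are not rectified: a ray, as slopes to the right and down, at radius r is drawn at 1 + k1 r^2 times it, then the intrinsics apply), "xyz" and "attitude" of the camera in the world. Camera axes: x right, y up, looking along -z (the intrinsics and any distortion apply to the point x, -y, -z); pixel columns grow to the right and rows downward; lengths in mm; the calibration is good to about 2 mm. A picture is of the moment at which its call begins: read the wrist's pose just before it. camera_info takes no time and is no camera call; for the wrist camera it gives the pose at the moment of the call.
- job_done(): hands the job in, once; it reports no verdict.
Trained networks look in the newest picture that a camera, given by its name, has taken for a name from the list of things; names that differ only in an ending like _2 or _b are one class to them, and where a whole thing is asked for, a point or a joint stands for the part that bears it (a point fixed in the world has none). Each returns a list of dicts, best first, with "score" (0 to 1); they miss things now and then, are a little off and sometimes report something else, mostly with a low value. They report only what shows in the picture. A call takes as long as a camera call. They do not tell look-alikes from the thing itself.
- eyes.regions_of(camera, label): "pixels" (384x512 bool, what is visible of it) and "uv" ([column, row] in pixels, amid what is visible of it).
- eyes.tip_of(camera, label): "uv" ([column, row] in pixels: a listed point, or the origin of a listed thing).
The state is a dict: "time_s": time; "joint_pos": joint angles; "joint_velocities": joint speeds; "joint_torque": joint torques, N m; "tool_pos": TCP position; "eef_rot": TCP orientation; "force": force on the tool from outside, world axes, zero at the start; "torque": the same for the moment, N m; "gripper_width": finger opening in mm.
Only numpy, scipy, OpenCV 4.12 (cv2) and the standard library are available. Lean on these libraries where they do the work, as an engineer would, in place of code of your own. Each camera call takes 0.05 s, during which the arm holds its last target. There are 200 camera calls.

## Working session

There is one attempt and no reset: what is moved stays moved. The work goes in short steps, Python scripts to look and compute and a tool call to move; the robot and the scene stay as the last step left them, time stands still between calls to the robot, and variables do not carry over. Pictures are saved under pics/ and viewed, about 8 in all and at most 12, crops included, and the job is handed in when it is done.

Besides the shell and the picture viewer there is one more tool, called after "Call:" as name(argument=value, ...) on one line, values as JSON. send_rows: Moves the arm, as the interface text tells. Its arguments: {"type":"object","properties":{"commands":{"type":"array","items":{"type":"array","items":{"type":"number"}}}},"required":["commands"]}

```bash
mkdir -p pics; ls
cat > h.py <<'E'
import numpy as np, cv2
from cell import telemetry, eyes, job_done
def rays(info,u,v):
    xd=(np.asarray(u,float)-info['cx'])/info['fx']; yd=(np.asarray(v,float)-info['cy'])/info['fy']
    x,y=xd.copy(),yd.copy()
    for _ in range(20):
        f=1+info['k1']*(x*x+y*y); x,y=xd/f,yd/f
    return x,y
def deproj(info,u,v,d):
    x,y=rays(info,u,v); d=np.asarray(d,float)
    P=np.stack([x*d,-y*d,-d],-1)
    return P@np.array(info['attitude']).T+np.array(info['xyz'])
def proj(info,P):
    q=(np.atleast_2d(P)-np.array(info['xyz']))@np.array(info['attitude'])
    x=q[:,0]/-q[:,2]; y=-q[:,1]/-q[:,2]; f=1+info['k1']*(x*x+y*y)
    return np.stack([info['fx']*x*f+info['cx'],info['fy']*y*f+info['cy']],-1)
def shot(n):
    info=eyes.camera_info(n); im,d=eyes.camera(n); return info,im,d
def save(name,im): cv2.imwrite('pics/'+name,cv2.cvtColor(im,cv2.COLOR_RGB2BGR))
def cloud(info,d,mask):
    v,u=np.nonzero(mask&(d>0)); return deproj(info,u,v,d[v,u])
E
cat > a.py <<'E'
from h import *
S={}
for n in('top','scene'):
    info,im,d=shot(n); S[n]=im
    print(n,{k:np.round(info[k],3).tolist() for k in info})
    for l in ['cup_yellow_mid','cup_red_mid','cup_blue_mid','cup_full_mid','presenter','coaster']:
        for r in eyes.regions_of(n,l)[:3]:
            if r['score']<.3: continue
            c=cloud(info,d,r['pixels'])
            print(n,l,round(r['score'],2),np.round(r['uv']),len(c),np.round(np.median(c,0)) if len(c) else '', np.round(np.percentile(c,[2,98],axis=0)).tolist() if len(c) else '', im[r['pixels']].mean(0).round())
save('top.png',S['top']);save('scene.png',S['scene'])
print(telemetry.get_obs())
E
python3 a.py
```

```text
pics
top {'fx': 361.994, 'fy': 361.994, 'cx': 255.33, 'cy': 196.704, 'k1': 0.015, 'xyz': [369.232, 5.009, 1110.771], 'attitude': [[-0.113, 0.973, -0.2], [-0.994, -0.111, 0.024], [0.001, 0.201, 0.98]]}
top cup_yellow_mid 0.73 [161. 245.] 384 [481. 275.  44.] [[450.0, 239.0, 4.0], [505.0, 295.0, 73.0]] [186. 154.  17.]
top cup_yellow_mid 0.42 [354. 169.] 206 [ 634. -336.   23.] [[597.0, -354.0, 11.0], [719.0, -322.0, 28.0]] [202. 115.  28.]
top cup_red_mid 0.89 [208. 167.] 389 [699. 112.  39.] [[674.0, 82.0, 1.0], [744.0, 134.0, 62.0]] [ 47. 122.  52.]
top cup_red_mid 0.83 [298. 210.] 408 [ 536. -141.   41.] [[505.0, -177.0, 3.0], [568.0, -109.0, 62.0]] [ 53. 132.  58.]
top cup_red_mid 0.78 [251. 195.] 359 [600.  -2.  61.] [[556.0, -29.0, 32.0], [626.0, 26.0, 91.0]] [166.  42.  33.]
top cup_blue_mid 0.85 [360. 208.] 357 [ 517. -328.   42.] [[485.0, -345.0, -0.0], [540.0, -289.0, 70.0]] [ 39.  62. 100.]
top cup_full_mid 0.73 [213. 199.] 348 [583. 102.  71.] [[556.0, 75.0, 50.0], [614.0, 130.0, 91.0]] [112. 107.  92.]
top coaster 0.57 [169. 238.] 702 [484. 270.   3.] [[434.0, 225.0, -2.0
[... 1163 characters left out ...]
4,
        7.67009508e+01, -9.97524302e+00]), 'joint_velocities': array([ 0.01272947,  0.00579344,  0.08011219, -0.0105837 ,  0.04639304,
        0.12290753]), 'joint_torque': array([ 4.41886814e-04, -4.29407287e+01, -3.26357245e+01,  3.84870725e-05,
        4.84017801e-04, -1.99222040e-05]), 'tool_pos': array([ 227.06428948, -609.06966497,  250.30104071]), 'eef_rot': array([[ 3.49310609e-01, -9.37006989e-01,  1.53947572e-05],
       [-9.37006989e-01, -3.49310609e-01, -2.41923669e-05],
       [ 2.80459689e-05, -5.97434465e-06, -1.00000000e+00]]), 'force': array([-0.16703189, -0.06484344,  0.26638417]), 'torque': array([ 0.04090434, -0.00631659, -0.02121658]), 'gripper_width': 85.60752104514}
```

View pics/top.png

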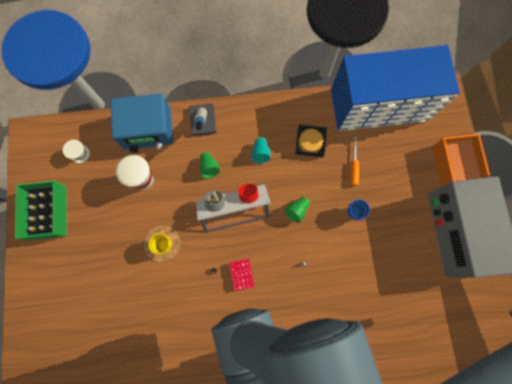

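View pics/scene.png

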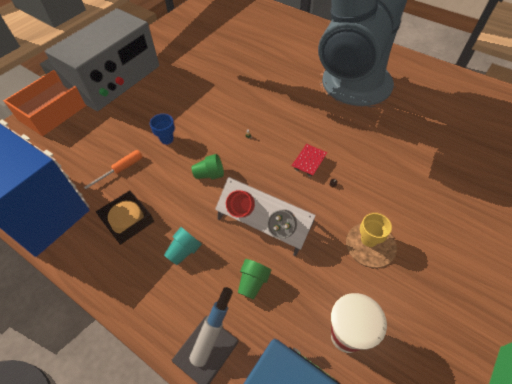

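```bash
cat >> h.py <<'E'
from scipy.optimize import least_squares
def circ(xy,r=None):
    f=lambda p:np.hypot(xy[:,0]-p[0],xy[:,1]-p[1])-(r or p[2])
    s=least_squares(f,list(np.median(xy,0))+[r or 29],loss='soft_l1',f_scale=1); return np.round(s.x,1), round(float(np.sqrt(np.mean(s.fun**2))),2)
def upright(n,label,uv,zlo=0,info=None,d=None):
    for r in eyes.regions_of(n,label):
        if np.hypot(*(np.array(r['uv'])-uv))<25:
            c=cloud(info,d,r['pixels']); zt=np.percentile(c[:,2],96)
            k=c[c[:,2]>zt-4]; return circ(k[:,:2]),zt,len(k)
E
cat > b.py <<'E'
from h import *
for n,uvy,uvb,uvr,uvg in(('top',(161,245),(359,209),(249,193),(213,199)),('scene',(375,230),(163,128),(241,203),(282,225))):
    info,im,d=shot(n)
    print(n,'Y',upright(n,'cup_yellow_mid',uvy,0,info,d)); print('B',upright(n,'cup_blue_mid',uvb,0,info,d))
    V,U=np.mgrid[:384,:512]; P=deproj(info,U.ravel(),V.ravel(),d.ravel())
    hsv=cv2.cvtColor(im,cv2.COLOR_RGB2HSV).reshape(-1,3)
    # plate: unsaturated points round the rack centre, RANSAC plane
    m=(np.hypot(P[:,0]-590,P[:,1]-50)<125)&(P[:,2]>25)&(P[:,2]<85)&(d.ravel()>0)&(hsv[:,1]<60)
    Q=P[m]; rng=np.random.default_rng(0); best=0
    for _ in range(3000):
        a=Q[rng.choice(len(Q),3,False)]; nn=np.cross(a[1]-a[0],a[2]-a[0])
        if np.linalg.norm(nn)<500: continue
        nn/=np.linalg.norm(nn); nn*=np.sign(nn[2])
        if not .72<nn[2]<.9: continue
        i=abs((Q-a[0])@nn)<3
        if i.sum()>best: best=i.sum();I=i
    q=Q[I];c=q.mean(0); nn=np.linalg.svd(q-c)[2][2]; nn*=np.sign(nn[2])
    print('plane',best,len(Q),c.round(1),nn.round(3),'tilt',np.degrees(np.arccos(nn[2])).round(1),'yaw',np.degrees(np.arctan2(-nn[1],-nn[0])).round(1))
    # long axis
    ev=np.linalg.svd(q-c)[2][0]; print('long',ev.round(3))
    ex=np.cross(nn,ev)
    for l,uv in(('cup_red_mid',uvr),('cup_full_mid',uvg)):
        for r in eyes.regions_of(n,l):
            if np.hypot(*(np.array(r['uv'])-uv))<20:
                k=cloud(info,d,r['pixels']); h=(k-c)@nn; kk=k[(h>22)&(h<33)]
                (f,e)=circ(np.stack([(kk-c)@ex,(kk-c)@ev],-1)); cc=c+f[0]*ex+f[1]*ev
                print(l,'plane pt',cc.round(1),'rim',(cc+28*nn).round(1),'r',f[2],e,len(kk),'h95',np.percentile(h,95).round(1)); break
E
python3 b.py
```

```text
top Y ((array([478.2, 266.9,  28.2]), 0.7), np.float64(71.48301932775789), 50)
B ((array([ 512.9, -317.3,   28.3]), 0.82), np.float64(67.8289814849119), 40)
plane 768 1098 [569.7  51.8  61.6] [0.565 0.072 0.822] tilt 34.7 yaw -172.8
long [-0.128  0.992  0.001]
cup_red_mid plane pt [587.9  -2.2  53.8] rim [ 6.037e+02 -2.000e-01  7.680e+01] r 28.2 1.34 76 h95 27.3
cup_full_mid plane pt [577.1 101.1  52.2] rim [592.9 103.1  75.2] r 27.3 7.76 116 h95 32.5
scene Y None
B ((array([ 513.4, -318.4,   29.1]), 1.22), np.float64(68.36806209523606), 94)
plane 1967 2575 [576.6  59.1  56.9] [0.569 0.07  0.819] tilt 35.0 yaw -173.0
long [ 0.115 -0.993  0.005]
cup_red_mid plane pt [589.6  -1.   53. ] rim [605.5   1.   76. ] r 28.3 0.85 120 h95 28.4
cup_full_mid plane pt [578.9 102.3  51.7] rim [594.8 104.2  74.6] r 27.7 8.15 175 h95 30.6
```

```bash
cat >> h.py <<'E'
from scipy.spatial.transform import Rotation as Ro
N=Ro.from_rotvec(np.radians(7.1)*np.array([0,0,1]))
def Rt(tilt,yaw=7.1): # tilt deg about jaw-horizontal axis
    z=Ro.from_euler('z',yaw,degrees=True)
    return (z*Ro.from_euler('y',tilt,degrees=True)).as_matrix()@np.diag([1,-1,-1.])
def go(p,R):
    o=telemetry.get_obs(); print('t',o['time_s'],'pos',o['tool_pos'].round(1),'F',o['force'].round(1),'w',round(o['gripper_width'],1))
    print('shift',((np.array(p)-o['tool_pos'])/1000).round(4).tolist(),'turn',Ro.from_matrix(R@o['eef_rot'].T).as_rotvec().round(4).tolist())
E
python3 -c "
from h import *
go((650,6,250),Rt(0)); n=Rt(35)[:,2]; print(n); print('tilt rv',Ro.from_matrix(Rt(35)@Rt(0).T).as_rotvec())
go((650,6,250),Rt(35))"
```

```text
t 1.2 pos [ 227.1 -609.1  250.3] F [ 0.3 -0.9 -0.2] w 85.3
shift [0.4229, 0.6151, -0.0003] turn [-0.0, 0.0, 1.3379]
[-0.56917822 -0.07089489 -0.81915204]
tilt rv [-7.55038455e-02  6.06181086e-01 -7.38999863e-18]
t 1.2 pos [ 227.1 -609.1  250.3] F [ 0.3 -0.9 -0.2] w 85.3
shift [0.4229, 0.6151, -0.0003] turn [0.3409, 0.5623, 1.2935]
```

Call:
send_rows(commands=[[-1,0.423,0.615,0,0,0,1.338],[-1,0.423,0.615,0,0,0,1.338],[-1,0.423,0.615,0,0,0,1.338],[-1,0.423,0.615,0,0,0,1.338],[-1,0.423,0.615,0,0,0,1.338],[-1,0.423,0.615,0,0,0,1.338],[-1,0.423,0.615,0,0,0,1.338],[-1,0.423,0.615,0,0,0,1.338],[-1,0.423,0.615,0,0,0,1.338],[-1,0.423,0.615,0,0,0,1.338]])

```text
time_s: 2.45
tool_pos: [582.2, -92.3, 250.6]
eef_rot: [[0.992, 0.124, 0.001], [0.124, -0.992, -0.0], [0.001, 0.001, -1.0]]
force: [0.8, -0.1, 0.7]
gripper_width: 85.2
```

```bash
python3 -c "
from h import *
go((650.5,6,155),Rt(35))"
```

```text
t 2.45 pos [582.2 -92.3 250.6] F [ 0.8 -0.1  0.7] w 85.2
shift [0.0683, 0.0983, -0.0956] turn [-0.0751, 0.6069, -0.0003]
```

Call:
send_rows(commands=[[-1,0.03,0.05,0,0,0,0],[-1,0.068,0.098,0,-0.075,0.607,0],[-1,0.068,0.098,-0.04,-0.075,0.607,0],[-1,0.068,0.098,-0.095,-0.075,0.607,0],[-1,0.068,0.098,-0.095,-0.075,0.607,0],[-1,0.068,0.098,-0.095,-0.075,0.607,0],[-1,0.068,0.098,-0.095,-0.075,0.607,0],[-1,0.068,0.098,-0.095,-0.075,0.607,0],[-1,0.068,0.098,-0.095,-0.075,0.607,0],[-1,0.068,0.098,-0.095,-0.075,0.607,0]])

```text
time_s: 3.7
tool_pos: [649.3, 3.8, 156.1]
eef_rot: [[0.813, 0.123, -0.569], [0.101, -0.992, -0.07], [-0.573, -0.0, -0.819]]
force: [0.1, -0.8, 0.5]
gripper_width: 85.6
```

```bash
cat > c.py <<'E'
from h import *
info,im,d=shot('wrist'); save('w1.png',im)
n=-Rt(35)[:,2]; ex=Rt(35)[:,0]; ev=np.cross(n,ex)
hsv=cv2.cvtColor(im,cv2.COLOR_RGB2HSV)
V,U=np.mgrid[:384,:512]
P=deproj(info,U,V,d)
near=(d>0)&(np.linalg.norm(P-np.array([600,0,70]),axis=2)<75)
red=near&(hsv[...,1]>130)&((hsv[...,0]<12)|(hsv[...,0]>168))
plate=near&(hsv[...,1]<60)&(P[...,2]>25)&(P[...,2]<85)
q=P[plate]; print(red.sum(),len(q))
h0=np.median(q@n); q=q[abs(q@n-h0)<4]; c=q.mean(0); nn=np.linalg.svd(q-c,full_matrices=False)[2][2]; nn*=np.sign(nn[2]); print('normal fit',nn.round(3),'assumed',n.round(3),'c',c.round(1))
k=P[red]; h=(k-c)@n; print('h pct',np.percentile(h,[5,50,90,95,98]).round(1))
kk=k[(h>22)&(h<33)]; f,e=circ(np.stack([kk@ex,kk@ev],-1)); print(f,e,len(kk))
rim=f[0]*ex+f[1]*ev+n*(c@n+28); print('rim',rim.round(1))
print('reproj',proj(info,rim))
T=rim-n*6; go(T,Rt(35)); o=telemetry.get_obs()
E
python3 c.py
```

```text
4066 7156
normal fit [0.571 0.068 0.818] assumed [0.569 0.071 0.819] c [582.3  18.4  56.8]
h pct [-37.5   2.6  27.5  28.1  28.5]
[446.1 -72.5  28.2] 0.77 839
rim [603.4   2.1  77.8]
reproj [[264.8711559  196.17514674]]
t 3.75 pos [649.2   3.8 155.8] F [ 0.  -0.6 -0.1] w 85.2
shift [-0.0492, -0.0022, -0.083] turn [-0.0004, -0.0, 0.0002]
```

View pics/w1.png

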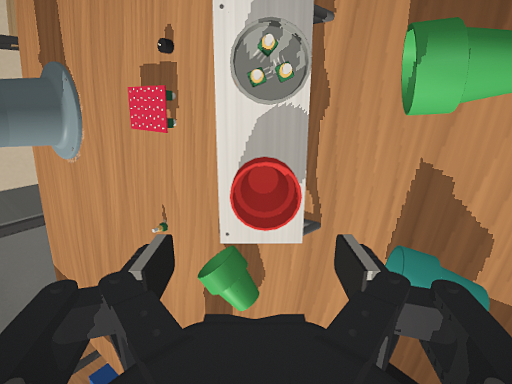

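Call:
send_rows(commands=[[-1,-0.015,-0.0007,-0.025,0,0,0],[-1,-0.03,-0.0013,-0.05,0,0,0],[-1,-0.042,-0.002,-0.07,0,0,0],[-1,-0.0497,-0.002,-0.084,0,0,0],[-1,-0.0497,-0.002,-0.084,0,0,0],[-1,-0.0497,-0.002,-0.084,0,0,0],[1,-0.0497,-0.002,-0.084,0,0,0],[1,-0.0497,-0.002,-0.084,0,0,0],[1,-0.0497,-0.002,-0.084,0,0,0],[1,-0.0497,-0.002,-0.084,0,0,0]])

```text
time_s: 5.0
tool_pos: [600.6, 1.8, 72.3]
eef_rot: [[0.814, 0.124, -0.568], [0.101, -0.992, -0.071], [-0.572, -0.0, -0.82]]
force: [3.3, -0.0, 5.1]
gripper_width: 56.5
```

Call:
send_rows(commands=[[1,0,0,0,0,0,0],[1,0.0057,0.0007,0.0082,0,0,0],[1,0.0114,0.0014,0.0164,0,0,0],[1,0.0171,0.0021,0.0246,0,0,0],[1,0.0228,0.0028,0.0328,0,0,0],[1,0.0285,0.0035,0.041,0,0,0],[1,0.0341,0.0043,0.0491,0,0,0],[1,0.0398,0.005,0.0573,0,0,0],[1,0.0455,0.0057,0.0655,0,0,0],[1,0.0512,0.0064,0.0737,0,0,0]])

```text
time_s: 6.25
tool_pos: [651.1, 8.4, 145.5]
eef_rot: [[0.812, 0.124, -0.57], [0.101, -0.992, -0.07], [-0.574, -0.001, -0.819]]
force: [0.4, -0.1, -0.2]
gripper_width: 56.1
```

```bash
cat > d.py <<'E'
from h import *
info,im,d=shot('wrist'); i2,im2,d2=shot('scene')
save('w2.png',np.hstack([im[100:], im2[100:]])[:, :] if 0 else cv2.resize(np.hstack([im,im2]),(800,300)))
go((478.5,267.5,250),Rt(0,7.1))
E
python3 d.py
```

```text
t 6.35 pos [651.8   8.2 146.3] F [ 0.5  0.1 -1.2] w 56.3
shift [-0.1733, 0.2593, 0.1037] turn [0.0753, -0.6045, 0.0]
```

View pics/w2.png

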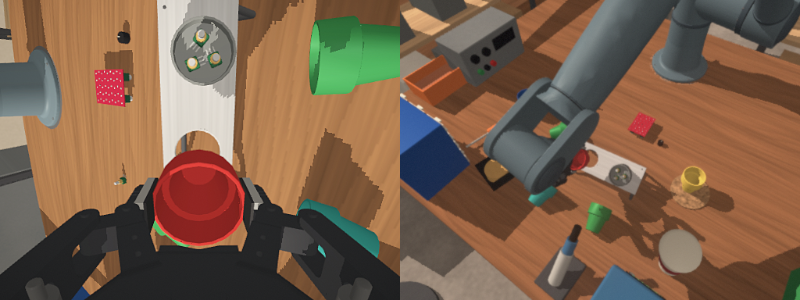

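Call:
send_rows(commands=[[1,-0.01,0.01,0.05,0,0,0],[1,-0.03,0.04,0.1,0.02,-0.15,0],[1,-0.06,0.08,0.104,0.04,-0.3,0],[1,-0.09,0.12,0.104,0.06,-0.45,0],[1,-0.12,0.17,0.104,0.0753,-0.6045,0],[1,-0.15,0.22,0.104,0.0753,-0.6045,0],[1,-0.173,0.259,0.104,0.0753,-0.6045,0],[1,-0.173,0.259,0.104,0.0753,-0.6045,0],[1,-0.173,0.259,0.104,0.0753,-0.6045,0],[1,-0.173,0.259,0.104,0.0753,-0.6045,0]])

```text
time_s: 7.6
tool_pos: [478.3, 266.3, 248.8]
eef_rot: [[0.992, 0.122, -0.003], [0.122, -0.993, -0.0], [-0.003, -0.0, -1.0]]
force: [-0.5, -0.4, -1.0]
gripper_width: 56.6
```

```bash
cat > e.py <<'E'
import sys
from h import *
o=telemetry.get_obs(); t=o['tool_pos']
info,im,d=shot('wrist'); save(sys.argv[1],im)
hsv=cv2.cvtColor(im,cv2.COLOR_RGB2HSV).astype(int); V,U=np.mgrid[:384,:512]; P=deproj(info,U,V,d)
H={'red':(hsv[...,0]<10)|(hsv[...,0]>170),'blue':(hsv[...,0]>100)&(hsv[...,0]<125),'yellow':(hsv[...,0]>20)&(hsv[...,0]<35)}
for arg in sys.argv[2:]:
    c,x,y,z=arg.split(','); q=np.array([x,y,z],float)
    m=(d>0)&H[c]&(hsv[...,1]>120)&(np.hypot(P[...,0]-q[0],P[...,1]-q[1])<50)&(abs(P[...,2]-q[2])<12)
    k=P[m]; k0=k
    zt=np.percentile(k[:,2],97); print(c,'n',len(k),'ztop',zt.round(1))
    k=k[k[:,2]>zt-5]; f,e=circ(k[:,:2]); print('  circle',f,e,len(k))
    A=np.c_[k[:,:2]-f[:2],np.ones(len(k))]; r=np.hypot(A[:,0],A[:,1]); 
    # tilt of rim plane: upper envelope, per angle bin
    B=[]
    for a in np.arange(-np.pi,np.pi,np.pi/8):
        s=(np.arctan2(A[:,1],A[:,0])>=a)&(np.arctan2(A[:,1],A[:,0])<a+np.pi/8)
        if s.sum()>5: B.append([29*np.cos(a+.196),29*np.sin(a+.196),np.percentile(k[s,2],90)])
    B=np.array(B)
    if len(B)>4: s=np.linalg.lstsq(np.c_[B[:,:2],np.ones(len(B))],B[:,2],rcond=None)[0]; print('  rim tilt deg x,y',np.degrees(s[:2]).round(1),'zc',s[2].round(1),len(B))
    print('  rel TCP',np.round(f[:2]-t[:2],1))
print('t',o['time_s'],'tcp',t.round(1),'F',o['force'].round(1),o['torque'].round(2),'w',round(o['gripper_width'],1)); print(o['eef_rot'].round(3).tolist(), o['joint_pos'].round(0))
E
python3 e.py w3.png red,478,267,256 yellow,478,267,72
```

```text
red n 3970 ztop 256.4
  circle [477.4 266.   28.2] 0.81 2417
  rim tilt deg x,y [-0.4  0.2] zc 256.1 16
  rel TCP [-0.9 -0.3]
yellow n 395 ztop 74.0
  circle [476.4 269.8  28. ] 0.79 298
  rim tilt deg x,y [-0.2  0.4] zc 73.5 13
  rel TCP [-1.9  3.5]
t 7.6 tcp [478.3 266.3 248.8] F [-0.5 -0.4 -1. ] [-0.04  0.05 -0.01] w 56.6
[[0.992, 0.122, -0.003], [0.122, -0.993, -0.0], [-0.003, -0.0, -1.0]] [ 17.   0. 104.   0.  75.  10.]
```

View pics/w3.png

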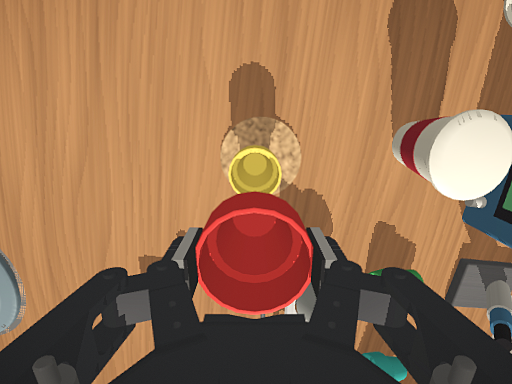

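Call:
send_rows(commands=[[1,0,0.002,-0.03,0,0,0],[1,0,0.002,-0.06,0,0,0],[1,0,0.002,-0.085,0,0,0],[1,0,0.002,-0.1,0,0,0],[1,0,0.002,-0.1,0,0,0],[1,0,0.002,-0.1,0,0,0],[1,0,0.002,-0.1,0,0,0],[1,0,0.002,-0.1,0,0,0],[1,0,0.002,-0.1,0,0,0],[1,0,0.002,-0.1,0,0,0]])

```text
time_s: 8.9
tool_pos: [477.8, 269.3, 149.1]
eef_rot: [[0.992, 0.124, -0.002], [0.124, -0.992, 0.0], [-0.002, -0.001, -1.0]]
force: [-0.1, 0.8, 0.0]
gripper_width: 55.9
```

```bash
python3 e.py w4.png red,478,268,156 yellow,478,267,72
python3 - <<'E'
from h import *
for n in('top','scene'):
    info,im,d=shot(n); hsv=cv2.cvtColor(im,cv2.COLOR_RGB2HSV).astype(int); V,U=np.mgrid[:384,:512]; P=deproj(info,U,V,d)
    for c,m,z in(('red',(hsv[...,0]<8)|(hsv[...,0]>172),156),('yel',(hsv[...,0]>20)&(hsv[...,0]<35),72)):
        k=P[m&(d>0)&(hsv[...,1]>120)&(np.hypot(P[...,0]-478,P[...,1]-268)<45)&(abs(P[...,2]-z)<8)]
        print(n,c,len(k), circ(k[:,:2],28.5 if c=='red' else 29) if len(k)>8 else '')
E
```

```text
red n 4040 ztop 156.6
  circle [476.8 268.9  28.2] 0.83 2428
  rim tilt deg x,y [-0.4  0.3] zc 156.3 16
  rel TCP [-1.  -0.4]
yellow n 553 ztop 73.8
  circle [476.7 270.8  27.9] 0.78 411
  rim tilt deg x,y [-0.1  0.7] zc 73.2 9
  rel TCP [-1.1  1.5]
t 8.9 tcp [477.8 269.3 149.1] F [-0.1  0.8  0. ] [0.02 0.01 0.02] w 55.9
[[0.992, 0.124, -0.002], [0.124, -0.992, 0.0], [-0.002, -0.001, -1.0]] [ 18.   7. 108.   0.  64.  10.]
top red 32 (array([477.7, 266.1,  28.5]), 0.89)
top yel 36 (array([478. , 267.7,  29. ]), 0.77)
scene red 108 (array([480.3, 266.8,  28.5]), 0.83)
scene yel 40 (array([479.6, 267.8,  29. ]), 0.94)
```

Call:
send_rows(commands=[[1,0,0.0015,0,0,0,0],[1,0,0.0015,-0.008,0,0,0],[1,0,0.0015,-0.016,0,0,0],[1,0,0.0015,-0.024,0,0,0],[1,0,0.0015,-0.032,0,0,0],[1,0,0.0015,-0.04,0,0,0],[1,0,0.0015,-0.046,0,0,0],[1,0,0.0015,-0.05,0,0,0],[1,0,0.0015,-0.052,0,0,0],[1,0,0.0015,-0.052,0,0,0]])

```text
time_s: 10.3
tool_pos: [477.8, 270.8, 97.0]
eef_rot: [[0.992, 0.124, -0.002], [0.124, -0.992, 0.0], [-0.002, -0.001, -1.0]]
force: [0.2, 0.4, -0.3]
gripper_width: 56.2
```

Call:
send_rows(commands=[[1,0,0,-0.0005,0,0,0],[1,0,0,-0.001,0,0,0],[1,0,0,-0.0015,0,0,0],[1,0,0,-0.002,0,0,0],[1,0,0,-0.0025,0,0,0],[1,0,0,-0.003,0,0,0],[1,0,0,-0.003,0,0,0],[1,0,0,-0.003,0,0,0],[1,0,0,-0.003,0,0,0],[1,0,0,-0.003,0,0,0]])

```text
time_s: 11.55
tool_pos: [477.9, 270.8, 94.2]
eef_rot: [[0.992, 0.124, -0.002], [0.124, -0.992, 0.0], [-0.002, -0.001, -1.0]]
force: [0.0, 0.1, 2.0]
gripper_width: 56.4
```

Call:
send_rows(commands=[[1,0,0,-0.0003,0,0,0],[1,0,0,-0.0006,0,0,0],[1,0,0,-0.001,0,0,0],[1,0,0,-0.001,0,0,0],[1,0,0,-0.001,0,0,0],[1,0,0,-0.001,0,0,0],[1,0,0,-0.001,0,0,0],[1,0,0,-0.001,0,0,0],[1,0,0,-0.001,0,0,0],[1,0,0,-0.001,0,0,0]])

```text
time_s: 12.8
tool_pos: [478.0, 270.9, 94.1]
eef_rot: [[0.992, 0.124, -0.003], [0.124, -0.992, 0.0], [-0.002, -0.0, -1.0]]
force: [-3.4, -1.2, 9.3]
gripper_width: 56.2
```

```bash
python3 e.py w5.png red,478,270,100
```

```text
red n 4212 ztop 101.6
  circle [477.  270.5  28.2] 0.82 2433
  rim tilt deg x,y [-0.5  0.1] zc 101.4 16
  rel TCP [-1.  -0.4]
t 12.8 tcp [478.  270.9  94.1] F [-3.4 -1.2  9.3] [-0.35  0.74 -0.  ] w 56.2
[[0.992, 0.124, -0.003], [0.124, -0.992, 0.0], [-0.002, -0.0, -1.0]] [ 18.  12. 109.   0.  59.  11.]
```

View pics/w5.png

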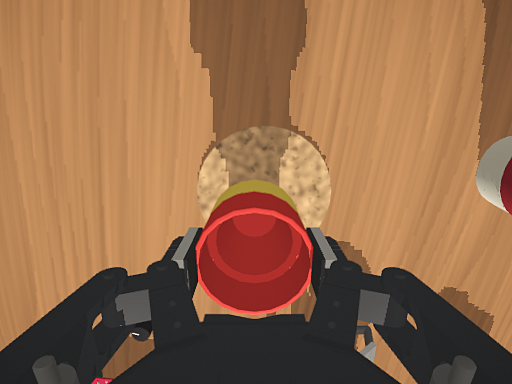

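Call:
send_rows(commands=[[1,0,0,0.001,0,0,0],[-1,0,0,0.001,0,0,0],[-1,0,0,0.001,0,0,0],[-1,0,0,0.001,0,0,0],[-1,0,0,0.001,0,0,0],[-1,0,0,0.001,0,0,0],[-1,0,0,0.01,0,0,0],[-1,0,0,0.04,0,0,0],[-1,0,0,0.09,0,0,0],[-1,0,0,0.14,0,0,0]])

```text
time_s: 14.1
tool_pos: [477.5, 270.7, 235.0]
eef_rot: [[0.992, 0.124, -0.002], [0.124, -0.992, 0.0], [-0.002, -0.001, -1.0]]
force: [0.3, 0.5, -0.9]
gripper_width: 85.3
```

```bash
python3 e.py w6.png red,478,270,100; python3 -c "
from h import *
go((513.2,-317.8,240),Rt(0,0))"
```

```text
red n 749 ztop 101.7
  circle [476.1 270.6  28.3] 0.77 507
  rim tilt deg x,y [-0.3  0.1] zc 101.4 16
  rel TCP [-1.4 -0.1]
t 14.1 tcp [477.5 270.7 235. ] F [ 0.3  0.5 -0.9] [ 0.01 -0.06 -0.01] w 85.3
[[0.992, 0.124, -0.002], [0.124, -0.992, 0.0], [-0.002, -0.001, -1.0]] [ 18.   1. 105.   0.  74.  11.]
t 14.15 pos [481.1 272.  243.3] F [2.1 2.  5.3] w 85.4
shift [0.0321, -0.5898, -0.0033] turn [-0.0037, 0.0106, -0.1245]
```

View pics/w6.png

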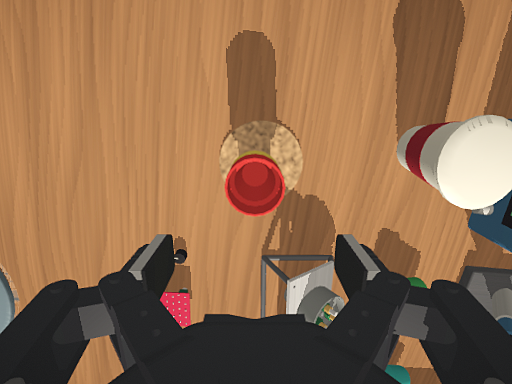

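Call:
send_rows(commands=[[-1,0.0355,-0.5885,0.005,0,0,-0.1239],[-1,0.0355,-0.5885,0.005,0,0,-0.1239],[-1,0.0355,-0.5885,0.005,0,0,-0.1239],[-1,0.0355,-0.5885,0.005,0,0,-0.1239],[-1,0.0355,-0.5885,0.005,0,0,-0.1239],[-1,0.0355,-0.5885,0.005,0,0,-0.1239],[-1,0.0355,-0.5885,0.005,0,0,-0.1239],[-1,0.0355,-0.5885,0.005,0,0,-0.1239],[-1,0.0355,-0.5885,0.005,0,0,-0.1239],[-1,0.0355,-0.5885,0.005,0,0,-0.1239]])

```text
time_s: 15.4
tool_pos: [512.9, -321.1, 238.5]
eef_rot: [[1.0, -0.003, -0.002], [-0.003, -1.0, -0.0], [-0.002, 0.0, -1.0]]
force: [-0.2, 1.2, -0.0]
gripper_width: 85.4
```

```bash
python3 e.py w7.png blue,513,-318,68; python3 -c "
from h import *
go((513.2,-317.8,180),Rt(0,0))"
```

```text
blue n 546 ztop 70.0
  circle [ 511.4 -316.9   27.9] 0.74 374
  rim tilt deg x,y [0.1 0.5] zc 69.6 16
  rel TCP [-1.5  4.2]
t 15.4 tcp [ 512.9 -321.1  238.5] F [-0.2  1.2 -0. ] [ 0.05  0.03 -0.04] w 85.4
[[1.0, -0.003, -0.002], [-0.003, -1.0, -0.0], [-0.002, 0.0, -1.0]] [-43.   9.  97.  -0.  75. -43.]
t 15.45 pos [ 512.8 -323.   238.5] F [-1.2 -1.8  0.6] w 85.3
shift [0.0004, 0.0052, -0.0585] turn [0.0021, -0.0015, 0.0039]
```

Call:
send_rows(commands=[[-1,0,0,0,0,0,0],[-1,0,0,-0.04,0,0,0],[-1,0,0,-0.08,0,0,0],[-1,0,0,-0.12,0,0,0],[-1,0,0,-0.135,0,0,0],[-1,0,0,-0.135,0,0,0],[-1,0,0,-0.135,0,0,0],[-1,0,0,-0.135,0,0,0],[-1,0,0,-0.135,0,0,0],[-1,0,0,-0.135,0,0,0]])

```text
time_s: 16.7
tool_pos: [513.4, -317.9, 103.4]
eef_rot: [[1.0, 0.0, -0.002], [0.0, -1.0, 0.0], [-0.002, -0.0, -1.0]]
force: [-0.0, -0.1, -0.8]
gripper_width: 85.4
```

```bash
python3 e.py w8.png blue,513,-318,68
```

```text
blue n 2251 ztop 69.7
  circle [ 511.8 -316.6   28.2] 0.8 1389
  rim tilt deg x,y [-0.1  0.2] zc 69.4 16
  rel TCP [-1.6  1.3]
t 16.7 tcp [ 513.4 -317.9  103.4] F [-0.  -0.1 -0.8] [-0.03 -0.   -0.05] w 85.4
[[1.0, 0.0, -0.002], [0.0, -1.0, 0.0], [-0.002, -0.0, -1.0]] [-42.  18. 101.  -0.  61. -42.]
```

View pics/w8.png

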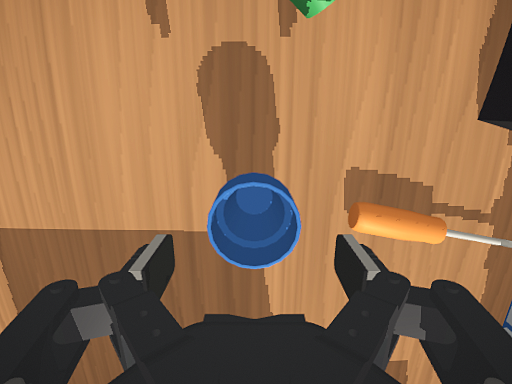

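Call:
send_rows(commands=[[-1,-0.0006,0.0016,-0.012,0,0,0],[-1,-0.0006,0.0016,-0.024,0,0,0],[-1,-0.0006,0.0016,-0.036,0,0,0],[-1,-0.0006,0.0016,-0.0415,0,0,0],[-1,-0.0006,0.0016,-0.0415,0,0,0],[-1,-0.0006,0.0016,-0.0415,0,0,0],[1,-0.0006,0.0016,-0.0415,0,0,0],[1,-0.0006,0.0016,-0.0415,0,0,0],[1,-0.0006,0.0016,-0.0415,0,0,0],[1,-0.0006,0.0016,-0.0415,0,0,0]])

```text
time_s: 18.0
tool_pos: [513.2, -316.6, 62.3]
eef_rot: [[1.0, 0.0, -0.001], [0.0, -1.0, -0.001], [-0.001, 0.001, -1.0]]
force: [0.2, -0.6, 4.4]
gripper_width: 56.1
```

Call:
send_rows(commands=[[1,0,0,0,0,0,0],[1,0,0,0.02,0,0,0],[1,0,0,0.06,0,0,0],[1,0,0,0.11,0,0,0],[1,0,0,0.16,0,0,0],[1,0,0,0.189,0,0,0],[1,0,0,0.189,0,0,0],[1,0,0,0.189,0,0,0],[1,0,0,0.189,0,0,0],[1,0,0,0.189,0,0,0]])

```text
time_s: 19.25
tool_pos: [512.1, -315.7, 248.9]
eef_rot: [[1.0, 0.0, -0.004], [0.0, -1.0, 0.002], [-0.004, -0.002, -1.0]]
force: [0.3, 0.3, -0.5]
gripper_width: 56.3
```

```bash
python3 e.py w9.png blue,513,-316,258; python3 -c "
from h import *
go((478,271,250),Rt(0,7.1))"
```

```text
blue n 3539 ztop 256.3
  circle [ 511.1 -316.    28.2] 0.91 2389
  rim tilt deg x,y [-0.4  0.4] zc 256.0 16
  rel TCP [-1.  -0.3]
t 19.25 tcp [ 512.1 -315.7  248.9] F [ 0.3  0.3 -0.5] [ 0.03 -0.   -0.01] w 56.3
[[1.0, 0.0, -0.004], [0.0, -1.0, 0.002], [-0.004, -0.002, -1.0]] [-42.   8.  96.  -0.  76. -42.]
t 19.3 pos [ 512.3 -315.8  249.3] F [-0.3 -0.1 -0.7] w 56.5
shift [-0.0343, 0.5868, 0.0007] turn [-0.0017, -0.0041, 0.1237]
```

Blue is held level, the same as red was. Carry it over the stack.

Call:
send_rows(commands=[[1,-0.0345,0.5868,0,0,0,0.1237],[1,-0.0345,0.5868,0,0,0,0.1237],[1,-0.0345,0.5868,0,0,0,0.1237],[1,-0.0345,0.5868,0,0,0,0.1237],[1,-0.0345,0.5868,0,0,0,0.1237],[1,-0.0345,0.5868,0,0,0,0.1237],[1,-0.0345,0.5868,0,0,0,0.1237],[1,-0.0345,0.5868,0,0,0,0.1237],[1,-0.0345,0.5868,0,0,0,0.1237],[1,-0.0345,0.5868,0,0,0,0.1237]])

```text
time_s: 20.55
tool_pos: [477.2, 273.5, 250.1]
eef_rot: [[0.992, 0.127, -0.003], [0.127, -0.992, 0.0], [-0.003, -0.001, -1.0]]
force: [-0.0, -1.2, 1.1]
gripper_width: 56.3
```

Call:
send_rows(commands=[[1,0,0,0,0,0,0],[1,0,0,-0.02,0,0,0],[1,0,0,-0.04,0,0,0],[1,0,0,-0.06,0,0,0],[1,0,0,-0.07,0,0,0],[1,0,0,-0.07,0,0,0],[1,0,0,-0.07,0,0,0],[1,0,0,-0.07,0,0,0],[1,0,0,-0.07,0,0,0],[1,0,0,-0.07,0,0,0]])

```text
time_s: 21.8
tool_pos: [478.2, 270.8, 180.8]
eef_rot: [[0.992, 0.124, -0.002], [0.124, -0.992, 0.0], [-0.002, -0.001, -1.0]]
force: [-0.4, -0.0, -0.5]
gripper_width: 56.3
```

```bash
python3 e.py w10.png blue,478,271,186 red,478,271,100
```

```text
blue n 4254 ztop 188.1
  circle [477.3 270.5  28.2] 0.81 2404
  rim tilt deg x,y [-0.3  0.3] zc 187.8 16
  rel TCP [-0.9 -0.3]
red n 522 ztop 101.9
  circle [476.4 271.2  27.8] 0.78 389
  rim tilt deg x,y [-0.2 -0.2] zc 101.5 9
  rel TCP [-1.8  0.4]
t 21.8 tcp [478.2 270.8 180.8] F [-0.4 -0.  -0.5] [0.   0.05 0.02] w 56.3
[[0.992, 0.124, -0.002], [0.124, -0.992, 0.0], [-0.002, -0.001, -1.0]] [ 18.   5. 107.   0.  68.  11.]
```

View pics/w10.png

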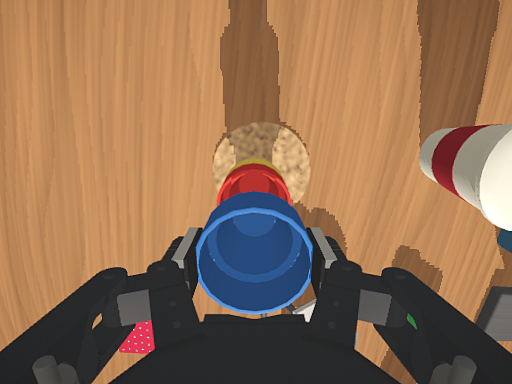

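Call:
send_rows(commands=[[1,-0.0004,0.0003,-0.012,0,0,0],[1,-0.0004,0.0003,-0.02,0,0,0],[1,-0.0004,0.0003,-0.028,0,0,0],[1,-0.0004,0.0003,-0.036,0,0,0],[1,-0.0004,0.0003,-0.044,0,0,0],[1,-0.0004,0.0003,-0.05,0,0,0],[1,-0.0004,0.0003,-0.053,0,0,0],[1,-0.0004,0.0003,-0.055,0,0,0],[1,-0.0004,0.0003,-0.0555,0,0,0],[1,-0.0004,0.0003,-0.0555,0,0,0]])

```text
time_s: 23.1
tool_pos: [477.8, 271.0, 125.1]
eef_rot: [[0.992, 0.124, -0.002], [0.124, -0.992, 0.0], [-0.002, -0.001, -1.0]]
force: [0.3, -0.3, -0.1]
gripper_width: 56.5
```

Call:
send_rows(commands=[[1,0,0,-0.0004,0,0,0],[1,0,0,-0.0008,0,0,0],[1,0,0,-0.0012,0,0,0],[1,0,0,-0.0016,0,0,0],[1,0,0,-0.002,0,0,0],[1,0,0,-0.0024,0,0,0],[1,0,0,-0.0026,0,0,0],[1,0,0,-0.0026,0,0,0],[1,0,0,-0.0026,0,0,0],[1,0,0,-0.0026,0,0,0]])

```text
time_s: 24.35
tool_pos: [477.7, 271.0, 122.4]
eef_rot: [[0.992, 0.124, -0.002], [0.124, -0.992, 0.0], [-0.002, -0.001, -1.0]]
force: [-0.1, 0.4, -0.7]
gripper_width: 56.7
```

Not in contact yet (red touched at a rim 28 mm lower: about 122 here); continue slowly.

Call:
send_rows(commands=[[1,0,0,-0.0003,0,0,0],[1,0,0,-0.0006,0,0,0],[1,0,0,-0.0009,0,0,0],[1,0,0,-0.0011,0,0,0],[1,0,0,-0.0011,0,0,0],[1,0,0,-0.0011,0,0,0],[1,0,0,-0.0011,0,0,0],[1,0,0,-0.0011,0,0,0],[1,0,0,-0.0011,0,0,0],[1,0,0,-0.0011,0,0,0]])

```text
time_s: 25.6
tool_pos: [478.0, 271.1, 122.3]
eef_rot: [[0.992, 0.124, -0.002], [0.124, -0.992, 0.0], [-0.002, -0.001, -1.0]]
force: [-2.4, -0.8, 7.2]
gripper_width: 56.4
```

```bash
python3 e.py w11.png blue,478,271,128
```

```text
blue n 4151 ztop 129.6
  circle [477.  270.9  28.2] 0.86 2392
  rim tilt deg x,y [-0.2  0.2] zc 129.4 16
  rel TCP [-1.  -0.2]
t 25.6 tcp [478.  271.1 122.3] F [-2.4 -0.8  7.2] [-0.16  0.64 -0.02] w 56.4
[[0.992, 0.124, -0.002], [0.124, -0.992, 0.0], [-0.002, -0.001, -1.0]] [ 18.  10. 109.   0.  62.  11.]
```

Contact, with the rim exactly 28 mm above red's (129.4 vs 101.4). Release and retreat.

Call:
send_rows(commands=[[1,0,0,0.001,0,0,0],[-1,0,0,0.001,0,0,0],[-1,0,0,0.001,0,0,0],[-1,0,0,0.001,0,0,0],[-1,0,0,0.001,0,0,0],[-1,0,0,0.001,0,0,0],[-1,0,0,0.01,0,0,0],[-1,0,0,0.03,0,0,0],[-1,0,0,0.07,0,0,0],[-1,0,0,0.12,0,0,0]])

```text
time_s: 26.9
tool_pos: [477.1, 270.8, 242.2]
eef_rot: [[0.992, 0.124, -0.004], [0.124, -0.992, -0.0], [-0.004, -0.0, -1.0]]
force: [0.4, -0.5, -0.4]
gripper_width: 85.3
```

Call:
send_rows(commands=[[-1,0,0,0.02,0,0,0],[-1,0,-0.04,0.03,0,0,0],[-1,0,-0.08,0.03,0,0,0],[-1,0,-0.12,0.03,0,0,0],[-1,0,-0.15,0.03,0,0,0],[-1,0,-0.15,0.03,0,0,0],[-1,0,-0.15,0.03,0,0,0],[-1,0,-0.15,0.03,0,0,0],[-1,0,-0.15,0.03,0,0,0],[-1,0,-0.15,0.03,0,0,0]])

```text
time_s: 28.15
tool_pos: [477.7, 121.4, 271.2]
eef_rot: [[0.992, 0.124, -0.003], [0.124, -0.992, 0.0], [-0.003, -0.001, -1.0]]
force: [0.3, 0.3, -0.1]
gripper_width: 85.5
```

```bash
python3 e.py w12.png blue,478,271,128
python3 - <<'E'
from h import *
i,im,d=shot('scene'); i2,im2,d2=shot('top'); save('fin.png',cv2.resize(np.hstack([im[150:320,190:450],im2[150:320,90:350]]),(800,262),interpolation=cv2.INTER_CUBIC))
E
```

```text
blue n 732 ztop 130.3
  circle [476.5 269.3  28.2] 0.76 489
  rim tilt deg x,y [-0.3 -0.3] zc 129.8 13
  rel TCP [ -1.2 147.9]
t 28.15 tcp [477.7 121.4 271.2] F [ 0.3  0.3 -0.1] [-0.02 -0.04  0.  ] w 85.5
[[0.992, 0.124, -0.003], [0.124, -0.992, 0.0], [-0.003, -0.001, -1.0]] [  1.  -9. 110.   0.  78.  -6.]
```

View pics/fin.png

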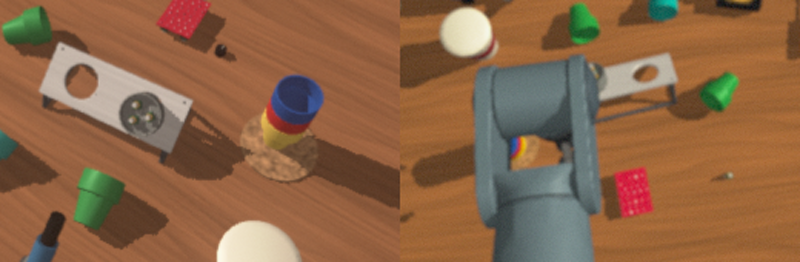

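The scene view shows the upright yellow, red, blue stack on the coaster at about (295,110). The grey cup is still in the rack, and nothing else has moved.

```bash
python3 -c "
from cell import job_done; print(job_done())"
```

```text
the job is handed in; nothing more can be done
None
```

The stack is built on the coaster and the job was handed in at about 28 s, with the gripper open and clear. I lowered red from the rack into yellow until it touched and let go, then did the same with blue into red.

- **Seating:** The rims measured about 73.4, 101.4 and 129.4–129.8 mm high on the wrist camera, so each cup stands about 28 mm above the one below. Both touched down at 7–9 N. The blue rim was level to within 0.5° after release.
- **Surroundings:** The final scene picture shows the stack upright and the full grey cup still in the rack. The other things in view look unmoved. It did not cover the screwdriver, the wool tin or the spot where blue had stood.
- **Disagreements:** The wrist camera read about 1–1.5 mm higher, and up to 3 mm sideways, compared with the fixed cameras. The gripper read about 56 mm on the 60 mm collars. Neither affected the fit.

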